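Load the carrier plate and hold it out at the pointer

ROBOT

A 7-joint arm with a two-finger parallel gripper is mounted at the origin on the work surface. World frame = base frame: x ahead of the robot, y to its left, z up, the work surface at z = 0. Lengths are in m, angles in rad, forces in N, time in s.
With the tool pointing down it reaches from about 0.425 to 0.875 m from the base axis. Payload 4.7 kg.
Tool frame: the origin (TCP) lies at the very end of the fingers, on their centre line; the grasp point (between the pads) lies 19 mm behind it; z points along the fingers, y is the line along which they close (so a half turn about z gives the same grasp; the last joint's range is limited). The gripper opens to 87 mm and grips with 3 to 60 N. Pads are 19 mm wide; open, the fingers measure 117 mm over their backs; the gripper's body (75 mm by 190 mm) begins 51 mm behind the grasp point.
Start: joints at [1.188, 0.321, -0.07, 1.45, 0.023, 1.371, -0.057], TCP at [0.251, -0.6, 0.223] pointing down, gripper open.
Joint ranges: [-2.86, 2.86], [-0.3, 2.09], [-1.38, 1.24], [0.06, 2.45], [-1.56, 4.7], [0.09, 2.05], [-2.69, 2.69]. Speed limits (rad/s): [2.57, 2.57, 3.14, 3.14, 3.14, 3.14, 3.14].

INTERFACE

Orientations are given as a rotation vector (axis times angle).
In Python, from bench import ctrl, imaging, ticket gives the robot as it stands.
- The arm moves only by the tool jog_arm, never from a script. Its argument "rows" is text: rows parted by semicolons, each of 7 numbers parted by spaces: the shift along the tool's x, y, z in cm, then the turn, a rotation vector about the tool's x, y, z in rad, then the closure, from -1 (fully open) to 1 (shut), so that 0 is half open. A call has 1 to 5 rows; each row shifts and turns the commanded pose from where the row before left it, along the tool's axes as they then stand; what a row does not reach is not made up. A row lasts 1/8 s, in which the tool goes at most 62.5 mm and 10.7 degrees, less where a joint would pass 70% of its speed; a pose out of reach is approached as far as the arm can. A call with a gripper value outside its range is refused whole. The fingers move at their own pace and stop on an object; "force" is the grip in N (left out, the last holds). Time passes only in rows, so rows that do not move let the fingers close. It gives the time, the measured TCP pose, the force, the opening and the grip force at its end, in the units of the state.
- ctrl.get_state(): the state, without advancing time (a new reading comes with each control period).
- imaging.get_image(name): name is "scene" or "side" or "wrist"; returns a dict with "img" (384x512x3 uint8, blue, green, red), "vertical_fov" (degrees; the focal length in pixels is half the picture's height over the tangent of half this angle, whatever the lens; pixels are square), "cx", "cy" (the principal point, pixels), "origin" and "orientation" of the camera in the world. Camera axes: x right, y down, z forward; pixel columns grow to the right and rows downward; lengths in m; the calibration is good to about 2 mm. A picture is of the moment at which its call begins. There is no depth.
- ticket.close_job(): hands the job in; it is judged then, once.
The state is a dict: "time": time; "joint_positions": joint angles; "qd": joint speeds; "joint_torque": joint torques, N m; "position": TCP position; "tool_rot": TCP orientation; "ft_force": force on the tool from outside, world axes, zero at the start; "torque": the same for the moment, N m; "grip_width": opening from 0.0 (shut) to 1.0 (fully open); "grip_force": force on a finger pad.
Only numpy, scipy, OpenCV 4.12 (cv2) and the standard library are available. Lean on these libraries where they do the work, as an engineer would, in place of code of your own. Each camera call takes 0.05 s, during which the arm holds its last target. There are 200 camera calls.

TASK

While the carrier plate still lies back on its stand, put the two shouldered pins, one after the other, foot first into the bores that fit them (thick pin in the wide bore, slim pin in the narrow one) until their collars rest on the plate, and let go of them. Then slide the plate, flat on the stand and straight, out over the stand's open end until its front edge is level with the tip of the pointer beside it, so that the pins can be worked on from below; so far out it would tip, so do not let it go: finish while still holding the plate down level at the mark, with both pins in place and the plate clear of the pointer. Leave the screwdriver, spool and tray alone.

Things in the scene. Friction and masses are not known exactly. Their poses are not given: they have to be found in the camera images.
- stand: Fixed low platform, dark steel top 240 x 120 mm on two grey feet, top face 50 mm above the bench. Origin on the bench under its centre; its x axis runs along its length towards its open end, the way the plate is slid out (roughly towards the robot's left, +y, within 0.3 rad); y across, z up.
- stand_edge (a point): Middle of the stand's open-end top edge: 120 mm from the stand's centre along its x, 50 mm above the bench. Axes as the stand's.
- plate: Loose aluminium plate, 220 x 110 x 12 mm, about 0.4 kg, flat on the stand, along it within 0.05 rad and 4 mm of its middle. Origin: centre of underside; x to its front edge (with the bores), z up. Black grip rib on its tail, centred 80 mm behind the origin: 50 mm long (x), 20 thick (y), 42 high above the top face. It balances near mid-length, so at the mark it tips over the stand's edge unless held.
- plate_front (a point): Middle of the plate's front edge, on its top face: 110 mm ahead of the plate's origin. Axes as the plate's.
- wide_bore (a point): Mouth centre, on the top face, of the plate's wide through bore, 26 mm in diameter: 70 mm ahead of the plate's origin and 26 mm to its +y side.
- narrow_bore (a point): Mouth centre, on the top face, of the plate's narrow through bore, 20 mm in diameter: 70 mm ahead of the plate's origin and 26 mm to its -y side.
- rib_top (a point): Centre of the top of the grip rib, 54 mm above the plate's underside. Axes as the plate's.
- thick_pin: Loose aluminium shouldered pin upright on the bench, 52 mm tall, 55 g. From below: foot 22 mm diameter, 10 mm long, its lowest 3 mm tapered by 2 mm all round; collar 32 mm diameter, 10 to 14 mm up; round grip 20 mm diameter from 14 to 52 mm up. Origin: centre of underside; seated, 2 mm above the plate's underside.
- slim_pin: Loose aluminium shouldered pin upright on the bench, 52 mm tall, 30 g. From below: foot 16 mm diameter, 10 mm long, its lowest 3 mm tapered by 2 mm all round; collar 24 mm diameter, 10 to 14 mm up; round grip 14 mm diameter from 14 to 52 mm up. Origin: centre of underside; seated, 2 mm above the plate's underside. The two pins may have swapped places.
- pointer: Fixed steel pointer: round foot 44 mm in diameter, 10 mm thick post 70 mm tall, and near its top a 4 mm thin bar reaching 34 mm from the post's axis sideways towards the plate's path. Stands beside the path, beyond the stand's open end, on the stand's -y side. Origin at the centre of its underside; axes parallel to the stand's.
- mark (a point): Tip of the pointer's bar, 62 mm above the bench, level with the plate's top face and about 11 mm clear of a straight plate's side. Axes as the stand's. The plate's front edge must come level with it along the stand's x (125 to 150 mm beyond the stand's edge).
- screwdriver: Bystander: screwdriver lying on the bench; origin on it.
- spool: Bystander: white plastic spool, 44 mm in diameter, 36 mm tall; origin at the centre of its underside.
- tray: Bystander: small grey open tray, 100 x 70 x 25 mm; origin at the centre of its underside.
Not all that is in view belongs to the job. What is shaped like the slim_pin but purple or red is not meant.

How it is judged:
By the outcome, as a careful person would: the job done as asked, in the order asked, and still so for the second after the job is handed in, while the arm keeps its last pose, push and grip.
It also fails if it takes over 72 s, if anything falls off the work surface, if the arm or the gripper's body presses on something with over 40 N, if the wrist force passes 120 N, or if a joint passes its speed limit or range.

## Working session

There is one attempt and no reset: what is moved stays moved. The work goes in short steps, Python scripts to look and compute and a tool call to move; the robot and the scene stay as the last step left them, time stands still between calls to the robot, and variables do not carry over. Pictures are saved under pics/ and viewed, at most 10 in all, crops included, and the job is handed in when it is done.

Besides the shell and the picture viewer there is one more tool, called after "Call:" as name(argument=value, ...), one argument or row to a line, values as JSON. jog_arm: Moves the arm, as the interface text tells. Its arguments: {"type":"object","properties":{"rows":{"type":"string"},"force":{"type":"number"}},"required":["rows"]}

```bash
mkdir -p pics; cat > h.py <<'E'
import numpy as np, cv2
from scipy.spatial.transform import Rotation as R
from bench import ctrl, imaging, ticket
def grab(name, fn):
    d=imaging.get_image(name); cv2.imwrite('pics/'+fn+'.png',d['img']); 
    import pickle; pickle.dump(d,open('pics/'+fn+'.pkl','wb')); return d
def load(fn):
    import pickle; return pickle.load(open('pics/'+fn+'.pkl','rb'))
def rot(d):
    o=np.array(d['orientation'],float)
    return o if o.shape==(3,3) else R.from_rotvec(o).as_matrix()
def foc(d): return d['img'].shape[0]/2/np.tan(np.radians(d['vertical_fov'])/2)
def px2w(d,u,v,z):
    r=rot(d)@np.array([(u-d['cx'])/foc(d),(v-d['cy'])/foc(d),1]); o=np.array(d['origin'])
    return o+r*(z-o[2])/r[2]
def w2px(d,p):
    c=rot(d).T@(np.array(p)-np.array(d['origin'])); return c[:2]/c[2]*foc(d)+[d['cx'],d['cy']]
E
python3 - <<'E'
from h import *
for n in('scene','side','wrist'):
    d=grab(n,n+'0'); print(n,d['vertical_fov'],d['cx'],d['cy'],d['origin'],d['orientation'],[k for k in d])
s=ctrl.get_state(); print(s)
E
```

```text
scene 53.761146069460004 264.33777159035327 191.48426087794357 [1.1125173  0.46971918 0.54106861] [-0.93184578 -2.24233246  1.26461036] ['img', 'vertical_fov', 'cx', 'cy', 'origin', 'orientation']
side 42.92401595655759 259.14633794711597 188.57881922539502 [-0.17141615  0.75472151  0.88459464] [-0.95576156  2.35510011 -1.21862053] ['img', 'vertical_fov', 'cx', 'cy', 'origin', 'orientation']
wrist 59.76979996797113 255.72464363522676 192.24105307320605 [ 0.31277468 -0.57372289  0.38409415] [ 2.43668343 -1.62142532 -0.20549093] ['img', 'vertical_fov', 'cx', 'cy', 'origin', 'orientation']
{'time': 0.15, 'joint_positions': array([ 1.1880712 ,  0.32162615, -0.07010399,  1.45135807,  0.02260768,
        1.37079375, -0.05690274]), 'qd': array([-0.00017915, -0.00444949, -0.0008989 , -0.00426141, -0.00080538,
        0.00123763,  0.00021289]), 'joint_torque': array([ 2.94859058e-05, -4.91794395e+01, -4.04812675e-01, -3.12875819e+01,
       -6.42087520e-02,  4.04786097e-02,  1.02967063e-04]), 'position': array([ 0.25103196, -0.59913647,  0.2217486 ]), 'tool_rot': array([-3.07861930e+00, -6.19045757e-01,  5.64331182e-04]), 'ft_force': array([ 0.1689094 , -0.56665608,  0.49652991]), 'torque': array([-0.02501587, -0.00208982,  0.02437163]), 'grip_force': 0.0, 'grip_width': 0.9982413369162063}
```

View pics/scene0.png

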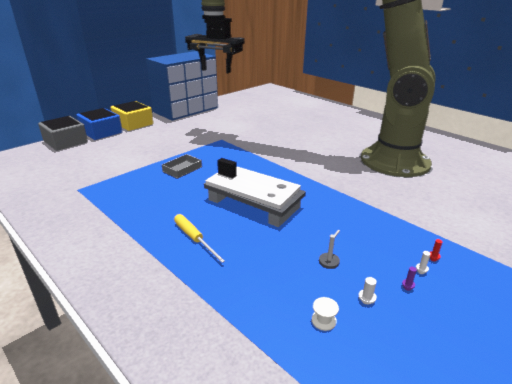

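View pics/side0.png

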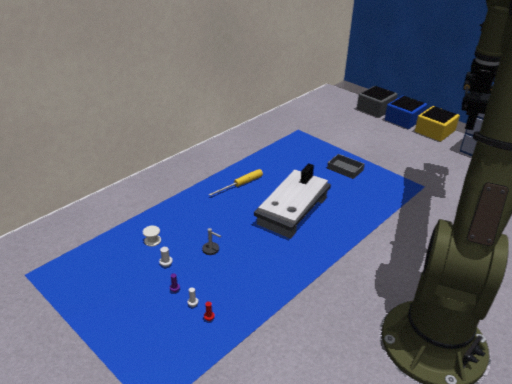

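The scene view shows the plate at about (255,187), the pointer at (330,250), the thick pin at (369,290) and the slim pin at (424,262). Purple and red decoys stand near both pins. I'll enlarge both views.

```bash
python3 - <<'E'
from h import *
a=load('scene0')['img'][150:310,195:455]; b=load('side0')['img'][160:320,135:345]
a=cv2.resize(a,None,fx=3,fy=3,interpolation=cv2.INTER_CUBIC)
b=cv2.resize(b,None,fx=3.5,fy=3.5,interpolation=cv2.INTER_CUBIC)
cv2.imwrite('pics/c1.png',a);cv2.imwrite('pics/c2.png',b);print(a.shape,b.shape)
E
```

```text
(480, 780, 3) (560, 735, 3)
```

View pics/c1.png

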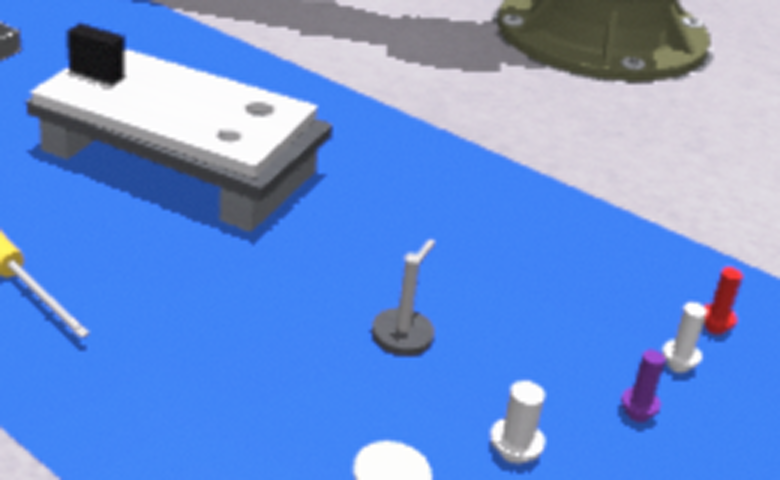

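View pics/c2.png

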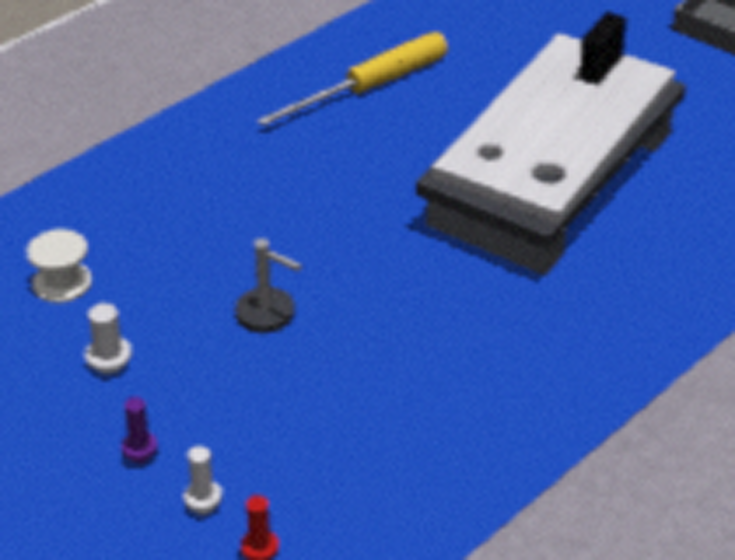

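Scene crop: wide bore (259,108), narrow bore (229,135), pointer tip (432,242), thick pin top (526,390), slim pin top (693,310). Side crop: wide bore (549,173), narrow bore (490,152), tip (298,266), thick pin top (103,313), slim pin top (199,455).

```bash
python3 - <<'E'
from h import *
A=load('scene0');B=load('side0')
pts={'wide':((259,108),(549,173),.062),'narrow':((229,135),(490,152),.062),'tip':((432,242),(298,266),.062),'thicktop':((526,390),(103,313),.052),'slimtop':((693,310),(199,455),.052),
'purple':((653,357),(135,405),.052),'red':((731,274),(257,503),.052),'frontR':((317,107),(557,209),.062),'frontL':((249,164),(432,163),.062),'backR':((135,48),(675,75),.062),'backL':((31,94),(559,38),.062),'thickfoot':((517,447),(107,357),.011),'slimfoot':((682,357),(202,498),.011)
,'spool':((392,466),(57,250),.036),'ptrtop':((411,258),(262,243),.070)}
def ray(d,u,v):
    r=rot(d)@np.array([(u-d['cx'])/foc(d),(v-d['cy'])/foc(d),1]); return np.array(d['origin']),r/np.linalg.norm(r)
for k,(a,b,z) in pts.items():
    ua=(195+(a[0]+.5)/3-.5,150+(a[1]+.5)/3-.5); ub=(135+(b[0]+.5)/3.5-.5,160+(b[1]+.5)/3.5-.5)
    pa=px2w(A,*ua,z);pb=px2w(B,*ub,z)
    o1,r1=ray(A,*ua);o2,r2=ray(B,*ub)
    M=sum(np.eye(3)-np.outer(r,r) for r in(r1,r2)); t=np.linalg.solve(M,sum((np.eye(3)-np.outer(r,r))@o for o,r in((o1,r1),(o2,r2))))
    print(k,pa.round(4)[:2],pb.round(4)[:2],'tri',t.round(4))
E
```

```text
wide [ 0.4753 -0.0776] [ 0.4758 -0.0782] tri [ 0.4755 -0.0776  0.0623]
narrow [ 0.526  -0.0648] [ 0.5265 -0.0655] tri [ 0.5261 -0.0649  0.0623]
tip [0.5288 0.1359] [0.5337 0.1341] tri [0.5313 0.1368 0.0644]
thicktop [0.6019 0.2567] [0.6028 0.2578] tri [0.6026 0.2575 0.0524]
slimtop [0.4542 0.2962] [0.452  0.2964] tri [0.4528 0.2959 0.051 ]
purple [0.5177 0.2983] [0.5162 0.2977] tri [0.5167 0.2977 0.0513]
red [0.3967 0.2981] [0.3955 0.2968] tri [0.3956 0.2973 0.0516]
frontR [ 0.4382 -0.0444] [ 0.4427 -0.0488] tri [ 0.44   -0.0442  0.0644]
frontL [ 0.5466 -0.0238] [ 0.5491 -0.0227] tri [ 0.5483 -0.0221  0.0632]
backR [ 0.4752 -0.2332] [ 0.4877 -0.2561] tri [ 0.477  -0.2361  0.0688]
backL [ 0.5994 -0.2302] [ 0.5935 -0.2294] tri [ 0.5966 -0.2336  0.0591]
thickfoot [0.6076 0.2613] [0.6019 0.2597] tri [0.6042 0.2591 0.008 ]
slimfoot [0.4534 0.2981] [0.4523 0.2968] tri [0.4525 0.2973 0.0106]
spool [0.6964 0.2274] [0.6976 0.23  ] tri [0.6975 0.229  0.0366]
ptrtop [0.5642 0.142 ] [0.564  0.1415] tri [0.564  0.1417 0.0699]
```

Triangulation agrees to about 1–2 mm: bore spacing is 52.2 mm and heights are within tolerance. The plate yaw is about 0.245 rad. I'll start moving towards the pins.

Call:
jog_arm(
  rows="4.37 -4.36 0 0 0 0 -1;4.37 -4.36 0 0 0 0 -1;4.37 -4.36 0 0 0 0 -1;4.37 -4.36 0 0 0 0 -1;4.37 -4.36 0 0 0 0 -1",
)

```text
time: 0.78
position: [0.3689, -0.3119, 0.2225]
tool_rot: [3.08, 0.619, -0.0]
ft_force: [1.6, 0.1, 1.0]
grip_width: 1.002
grip_force: 0.0
```

Call:
jog_arm(
  rows="4.37 -4.36 0 0 0 0 -1;4.37 -4.36 0 0 0 0 -1;4.37 -4.36 0 0 0 0 -1;4.37 -4.36 0 0 0 0 -1;4.37 -4.36 0 0 0 0 -1",
)

```text
time: 1.4
position: [0.486, -0.0268, 0.2226]
tool_rot: [3.079, 0.618, 0.001]
ft_force: [0.8, -0.6, -0.9]
grip_width: 0.999
grip_force: 0.0
```

Call:
jog_arm(
  rows="4.37 -4.36 0 0 0 0 -1;4.37 -4.36 0 0 0 0 -1;4.37 -4.36 0 0 0 0 -1;4.37 -4.36 0 0 0 0 -1;0 0 0 0 0 0.152 -1",
)

```text
time: 2.02
position: [0.5785, 0.2065, 0.2209]
tool_rot: [-3.112, -0.39, 0.005]
ft_force: [-0.4, 0.2, 0.5]
grip_width: 1.003
grip_force: 0.0
```

```bash
cat >> h.py <<'E'
def to(x,y,z,yaw=None):
    "remaining shift (cm, tool axes) to world target, turn about tool z"
    s=ctrl.get_state(); r=R.from_rotvec(s['tool_rot']); m=r.as_matrix()
    d=m.T@(np.array([x,y,z])-s['position'])*100
    w=np.arctan2(m[1,0],m[0,0]); t=0 if yaw is None else w-yaw
    tl=np.arccos(-m[2,2])
    print('t',round(s['time'],2),'pos',s['position'].round(4),'yaw',round(w,3),'tilt',round(tl,4),'shift',d.round(2),'turn',round(t,3),'F',s['ft_force'].round(1),'grip',round(s['grip_width']*87,1),round(s['grip_force'],1))
    if yaw is not None:
        c,sn=np.cos(t),np.sin(t); print(' shift after turn',round(c*d[0]+sn*d[1],2),round(-sn*d[0]+c*d[1],2),d[2].round(2))
E
python3 - <<'E'
from h import *
to(.6028,.2577,.15,.245); d=grab('wrist','w1')
for p in [(.6028,.2577,.052),(.4528,.2959,.052)]: print(w2px(d,p))
print(ctrl.get_state()['joint_positions'].round(2))
E
```

```text
t 2.02 pos [0.5785 0.2065 0.2209] yaw 0.25 tilt 0.006 shift [ 3.64 -4.32  7.11] turn 0.005 F [-0.4  0.2  0.5] grip 87.3 0.0
 shift after turn 3.62 -4.34 7.11
[211.91956784 138.61137511]
[147.95497884 264.74069684]
[ 0.24  0.34 -0.77  1.53  0.23  1.38 -1.88]
```

View pics/w1.png

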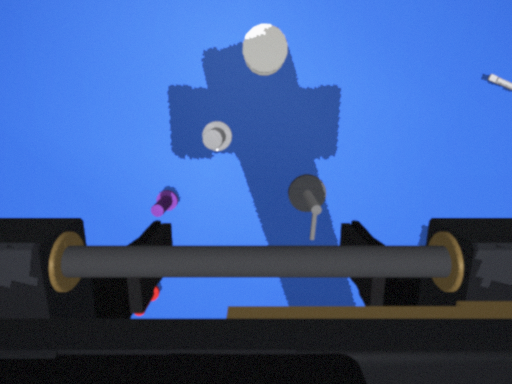

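The wrist view shows the thick pin top at (212,138), which matches the prediction. I'll go over it and down.

Call:
jog_arm(
  rows="3.64 -4.32 0 0 0 0 -1;0 0 5 0 0 0 -1;0 0 5 0 0 0 -1;0 0 0 0 0 0 -1;0 0 0 0 0 0 -1",
)

```text
time: 2.7
position: [0.6055, 0.2505, 0.1245]
tool_rot: [-3.118, -0.383, -0.004]
ft_force: [-0.2, 1.6, 0.5]
grip_width: 0.999
grip_force: 0.0
```

```bash
python3 - <<'E'
from h import *
to(.6028,.2577,.0225,.245)
E
```

```text
t 2.7 pos [0.6055 0.2505 0.1245] yaw 0.245 tilt 0.0024 shift [-0.11 -0.76 10.2 ] turn -0.0 F [-0.2  1.6  0.5] grip 87.0 0.0
 shift after turn -0.11 -0.76 10.2
```

Call:
jog_arm(
  rows="-0.11 -0.76 5 0 0 0 -1;0 0 4 0 0 0 -1;0 0 1.2 0 0 0 -1;0 0 0 0 0 0 -1;0 0 0 0 0 0 -1",
)

```text
time: 3.32
position: [0.6033, 0.2585, 0.0233]
tool_rot: [-3.117, -0.383, -0.007]
ft_force: [-1.2, -0.3, 0.5]
grip_width: 0.996
grip_force: 0.0
```

```bash
python3 - <<'E'
from h import *
to(.6028,.2577,.0225,.245)
E
```

```text
t 3.33 pos [0.6033 0.2585 0.0233] yaw 0.245 tilt 0.0043 shift [-0.07  0.07  0.08] turn -0.0 F [-1.2 -0.3  0.5] grip 86.7 0.0
 shift after turn -0.07 0.07 0.08
```

Call:
jog_arm(
  rows="0 0 0 0 0 0 1;0 0 0 0 0 0 1;0 0 0 0 0 0 1;0 0 0 0 0 0 1;0 0 0 0 0 0 1",
  force=25,
)

```text
time: 3.95
position: [0.6014, 0.2577, 0.0204]
tool_rot: [3.118, 0.384, -0.0]
ft_force: [-0.1, -1.2, 0.1]
grip_width: 0.516
grip_force: 0.0
```

```bash
python3 - <<'E'
from h import *
to(.4755,-.0777,.12,.245)
to(.4755,-.0777,.12,.245)
E
```

```text
t 3.95 pos [0.6014 0.2577 0.0204] yaw 0.245 tilt 0.0002 shift [-20.35  29.49  -9.95] turn -0.0 F [-0.1 -1.2  0.1] grip 44.9 0.0
 shift after turn -20.35 29.49 -9.95
t 3.95 pos [0.6014 0.2577 0.0204] yaw 0.245 tilt 0.0002 shift [-20.35  29.49  -9.95] turn -0.0 F [-0.1 -1.2  0.1] grip 44.9 0.0
 shift after turn -20.35 29.49 -9.95
```

Call:
jog_arm(
  rows="0 0 0 0 0 0 1;0 0 0 0 0 0 1;0 0 0 0 0 0 1;0 0 0 0 0 0 1;0 0 0 0 0 0 1",
)

```text
time: 4.58
position: [0.6015, 0.2577, 0.0205]
tool_rot: [3.118, 0.384, -0.0]
ft_force: [0.4, -0.5, -1.1]
grip_width: 0.222
grip_force: 25.0
```

Call:
jog_arm(
  rows="0 0 -5 0 0 0 1;0 0 -5 0 0 0 1;-3.39 4.92 0 0 0 0 1;-3.39 4.92 0 0 0 0 1;-3.39 4.92 0 0 0 0 1",
)

```text
time: 5.2
position: [0.5378, 0.0882, 0.1205]
tool_rot: [3.118, 0.384, 0.0]
ft_force: [0.3, 0.3, -0.4]
grip_width: 0.22
grip_force: 25.0
```

Call:
jog_arm(
  rows="-3.39 4.92 0 0 0 0 1;-3.39 4.92 0 0 0 0 1;-3.39 4.92 0 0 0 0 1;0 0 0 0 0 0 1;0 0 0 0 0 0 1",
)

```text
time: 5.82
position: [0.4759, -0.0775, 0.1207]
tool_rot: [-3.118, -0.383, -0.001]
ft_force: [-0.1, -0.3, -1.2]
grip_width: 0.223
grip_force: 25.0
```

```bash
python3 - <<'E'
from h import *
to(.4755,-.0777,.12,.245)
a=grab('scene','s2')['img'];b=grab('side','b2')['img'];
s=ctrl.get_state();p=s['position'];print(p)
for n in('s2','b2'):
    d=load(n);print(w2px(d,p),w2px(d,(.4755,-.0777,.062)))
    u,v=w2px(d,(.4755,-.0777,.085)).astype(int); c=d['img'][v-50:v+50,u-65:u+65]; print(u-65,v-50)
    cv2.imwrite('pics/x'+n+'.png',cv2.resize(c,None,fx=6,fy=6,interpolation=cv2.INTER_CUBIC))
x=np.hstack([cv2.imread('pics/xs2.png')[:, 200:600],cv2.imread('pics/xb2.png')[:,200:600]]);cv2.imwrite('pics/x2.png',x)
E
```

```text
t 5.83 pos [ 0.4759 -0.0775  0.1207] yaw 0.245 tilt 0.0006 shift [-0.04  0.01  0.07] turn -0.0 F [-0.1 -0.3 -1.2] grip 19.4 25.0
 shift after turn -0.04 0.01 0.07
[ 0.47622325 -0.07625578  0.12067834]
[282.16049265 165.35993214] [280.91577514 185.68313273]
216 127
[292.22612975 191.95684338] [291.48025699 209.20279012]
226 152
```

View pics/x2.png

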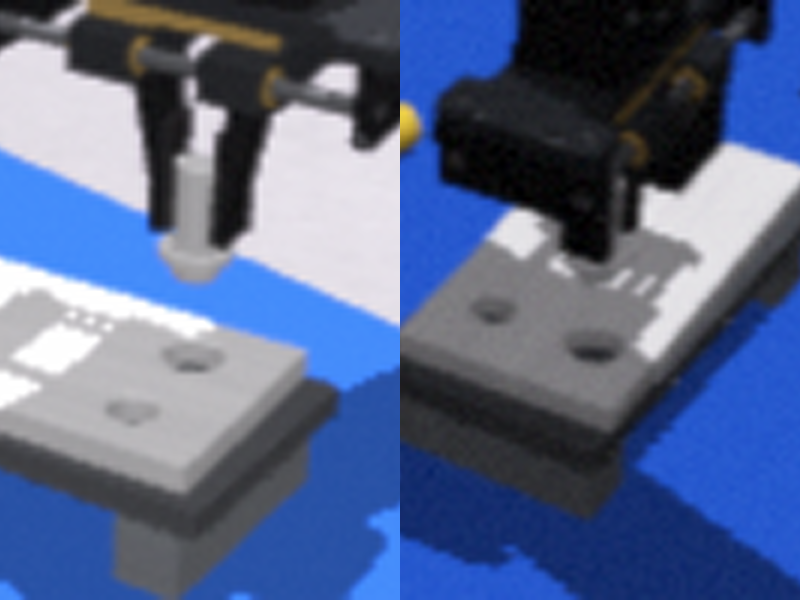

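```bash
python3 - <<'E'
from h import *
for n,o,cx,bore in(('s2',(216,127),200,(194,358)),('b2',(226,152),-200,(597,347))):
    d=load(n); f=lambda p:((w2px(d,p)-o+.5)*6-.5-[cx if cx>0 else -200,0]).round(1)
    sh=np.array([200 if n=='s2' else -200,0])
    g=lambda p:((w2px(d,p)-o+.5)*6-.5-sh).round(1)
    print(n,'collar c',g((.4759,-.0777,.1125)),'foot',g((.4759,-.0777,.1005)),'bore',g((.4755,-.0777,.062)))
    u=(np.array(bore)+sh+.5)/6-.5+o; print(px2w(d,*u,.062))
E
```

```text
s2 collar c [196.5 249. ] foot [195.3 274.7] bore [192.  354.6]
[ 0.47704326 -0.07516273  0.062     ]
b2 collar c [601.4 256. ] foot [599.8 277.6] bore [595.4 345.7]
[ 0.47436449 -0.07750303  0.062     ]
```

Call:
jog_arm(
  rows="0 0 2 0 0 0 1;0 0 1.4 0 0 0 1;0 0 0 0 0 0 1;0 0 0 0 0 0 1",
)

```text
time: 6.42
position: [0.4761, -0.0775, 0.0869]
tool_rot: [-3.118, -0.385, -0.001]
ft_force: [0.3, 0.2, -0.1]
grip_width: 0.222
grip_force: 25.0
```

```bash
python3 - <<'E'
from h import *
ps=[]
for n in('s','b'):
    d=grab({'s':'scene','b':'side'}[n],n+'3'); ps.append(ctrl.get_state()['position'])
for i in range(3): imaging.get_image('side'); ps.append(ctrl.get_state()['position'])
ps=np.array(ps);p=ps.mean(0);print(ps.round(4),p)
out=[]
for n in('s3','b3'):
    d=load(n); o=w2px(d,(.4755,-.077,.075)).astype(int)-[25,37]
    c=d['img'][o[1]:o[1]+75,o[0]:o[0]+50]; out.append(cv2.resize(c,None,fx=8,fy=8,interpolation=cv2.INTER_CUBIC))
    sh=np.array([0 if n=='s3' else -400,0]); print(n,o)
    g=lambda q:((w2px(d,q)-o+.5)*8-.5-sh).round(1)
    b=p[2]-.0205
    col=np.array([g((p[0]+.016*np.cos(t),p[1]+.016*np.sin(t),b+.010)) for t in np.arange(0,6.3,.05)])
    ft=np.array([g((p[0]+.011*np.cos(t),p[1]+.011*np.sin(t),b+.004)) for t in np.arange(0,6.3,.05)])
    print('collar bottom ring x',col.min(0),col.max(0),'foot ring',ft.min(0),ft.max(0))
cv2.imwrite('pics/x3.png',np.hstack(out))
E
```

```text
[[ 0.4763 -0.0777  0.0871]
 [ 0.4763 -0.0779  0.0871]
 [ 0.4762 -0.078   0.0871]
 [ 0.4761 -0.078   0.0871]
 [ 0.4761 -0.0781  0.087 ]] [ 0.47618547 -0.07795236  0.08707854]
s3 [256 144]
collar bottom ring x [152.1 273.2] [253.4 322.4] foot ring [167.3 297.1] [236.6 331.1]
b3 [266 168]
collar bottom ring x [561.7 269.5] [656.  327.2] foot ring [575.4 292.3] [640.2 332.1]
```

View pics/x3.png

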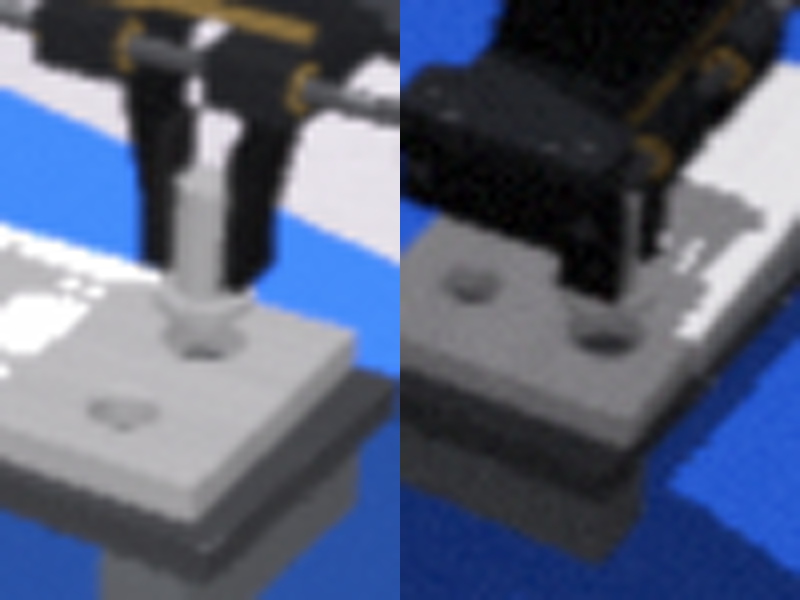

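```bash
python3 - <<'E'
from h import *
p=np.array([.4762,-.0779])
for n,o,sh,bo in(('s3',(256,144),0,(204,340)),('b3',(266,168),-400,(603.5,333))):
    d=load(n);g=lambda q:((w2px(d,q)-o+.5)*8-.5-[sh,0]).round(1)
    r=lambda c:np.array([g((c[0]+.013*np.cos(t),c[1]+.013*np.sin(t),.062)) for t in np.arange(0,6.3,.05)])
    q=r(p);print(n,'bore if at p',g((*p,.062)),q.min(0),q.max(0))
    u=(np.array(bo)+[sh,0]+.5)/8-.5+o;print(px2w(d,*u,.062))
    print('d/dtoolx', (g((p[0]+.00097,p[1]+.00024,.062))-g((*p,.062))), 'd/dplatex',(g((p[0]-.00024,p[1]+.00097,.062))-g((*p,.062))))
E
```

```text
s3 bore if at p [200.9 337.5] [160.1 317.4] [241.7 358. ]
[ 0.47667545 -0.07613645  0.062     ]
d/dtoolx [-1.5  1.3] d/dplatex [2.8 0.8]
b3 bore if at p [606.2 332. ] [568.1 308.6] [644.3 355.7]
[ 0.47647236 -0.07682081  0.062     ]
d/dtoolx [-2.7 -1. ] d/dplatex [-1.4  1.5]
```

Call:
jog_arm(
  rows="0 -0.12 0.3 0 0 0 1;0 0 0.3 0 0 0 1;0 0 0.2 0 0 0 1;0 0 0.2 0 0 0 1",
)

```text
time: 7.18
position: [0.4753, -0.0768, 0.0763]
tool_rot: [-3.118, -0.384, 0.0]
ft_force: [0.1, 0.7, -0.6]
grip_width: 0.22
grip_force: 25.0
```

```bash
python3 - <<'E'
from h import *
to(.4763,-.0765,.0725,.245)
E
```

```text
t 7.17 pos [ 0.4753 -0.0768  0.0763] yaw 0.245 tilt 0.0002 shift [ 0.1  -0.    0.38] turn -0.0 F [ 0.1  0.7 -0.6] grip 19.2 25.0
 shift after turn 0.1 -0.0 0.38
```

No force, and the foot is 6 mm into the bore. I'll seat it and release.

Call:
jog_arm(
  rows="0 0 0.2 0 0 0 1;0 0 0.2 0 0 0 1;0 0 0 0 0 0 1;0 0 0 0 0 0 1",
)

```text
time: 7.68
position: [0.4754, -0.0768, 0.0725]
tool_rot: [3.118, 0.384, 0.0]
ft_force: [-0.0, -0.5, -1.3]
grip_width: 0.224
grip_force: 25.0
```

Call:
jog_arm(
  rows="0 0 0 0 0 0 0;0 0 0 0 0 0 0;0 0 0 0 0 0 0;0 0 0 0 0 0 0;0 0 0 0 0 0 0",
)

```text
time: 8.3
position: [0.4754, -0.0768, 0.0725]
tool_rot: [3.118, 0.384, -0.0]
ft_force: [-0.0, -0.1, -0.4]
grip_width: 0.496
grip_force: 0.0
```

Call:
jog_arm(
  rows="0 0 -3 0 0 0 0;0 0 -6 0 0 0 -0.3;0 0 -1.5 0 0 0 -0.3;0 0 0 0 0 0 -0.3",
)

```text
time: 8.8
position: [0.476, -0.0771, 0.1783]
tool_rot: [3.117, 0.383, 0.003]
ft_force: [-0.0, -0.4, -0.4]
grip_width: 0.638
grip_force: 0.0
```

```bash
python3 - <<'E'
from h import *
to(.453,.2962,.17,.245)
for n in('s','b'): d=grab({'s':'scene','b':'side'}[n],n+'4')
to(.453,.2962,.17,.245)
out=[]
for n in('s4','b4'):
    d=load(n); o=w2px(d,(.49,-.08,.075)).astype(int)-[25,37]
    c=d['img'][o[1]:o[1]+75,o[0]:o[0]+50]; out.append(cv2.resize(c,None,fx=8,fy=8,interpolation=cv2.INTER_CUBIC)); print(o)
cv2.imwrite('pics/x4.png',np.hstack(out))
E
```

```text
t 8.8 pos [ 0.476  -0.0771  0.1783] yaw 0.245 tilt 0.0023 shift [  6.81 -36.77   0.78] turn -0.0 F [-0.  -0.4 -0.4] grip 55.5 0.0
 shift after turn 6.82 -36.77 0.78
t 8.9 pos [ 0.4744 -0.0768  0.1761] yaw 0.245 tilt 0.0023 shift [  6.96 -36.71   0.63] turn -0.0 F [ 0.3 -0.1 -0.4] grip 56.2 0.0
 shift after turn 6.97 -36.7 0.63
[251 145]
[263 165]
```

View pics/x4.png

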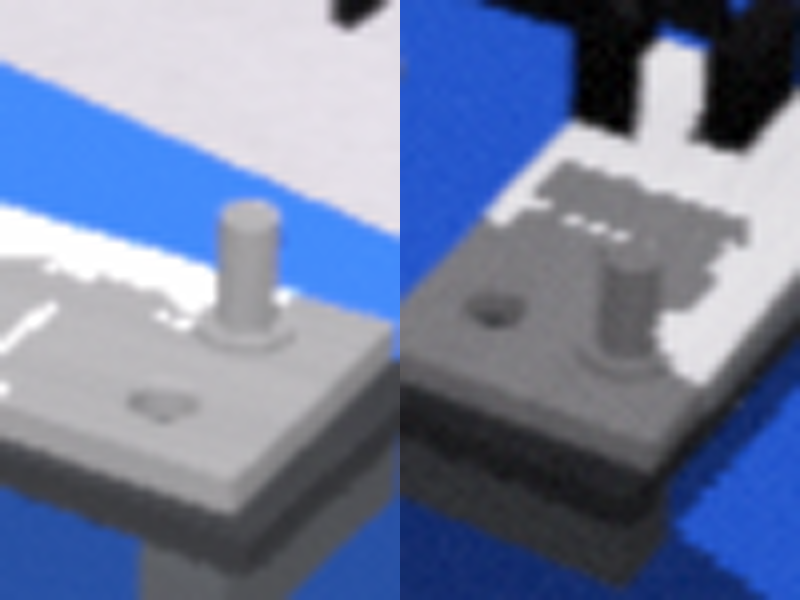

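The thick pin is seated flush. The narrow bore is at (162,405) in the scene panel and (496,309) in the side panel. Next is the slim pin.

Call:
jog_arm(
  rows="1.16 -6.12 0 0 0 0 -0.3;1.16 -6.12 0 0 0 0 -0.3;1.16 -6.12 0 0 0 0 -0.3;1.16 -6.12 0 0 0 0 -0.3;1.16 -6.12 0 0 0 0 -0.3",
)

```text
time: 9.52
position: [0.4563, 0.2352, 0.1758]
tool_rot: [3.117, 0.382, -0.003]
ft_force: [0.6, 0.4, -1.1]
grip_width: 0.65
grip_force: 0.0
```

Call:
jog_arm(
  rows="1.16 -6.12 0 0 0 0 -0.3;0 0 5 0 0 0 -0.3;0 0 3 0 0 0 -0.3;0 0 0 0 0 0 -0.3;0 0 0 0 0 0 -0.3",
)

```text
time: 10.15
position: [0.4539, 0.2966, 0.0978]
tool_rot: [-3.118, -0.384, 0.0]
ft_force: [-0.7, 0.1, 0.6]
grip_width: 0.65
grip_force: 0.0
```

```bash
python3 - <<'E'
from h import *
to(.4528,.2961,.0215,.245)
for n,o,sh,bo in(('s4',(251,145),0,(162,405)),('b4',(263,165),-400,(496,309))):
    d=load(n);u=(np.array(bo)+[sh,0]+.5)/8-.5+o;print(px2w(d,*u,.062))
E
```

```text
t 10.15 pos [0.4539 0.2966 0.0978] yaw 0.245 tilt 0.0006 shift [-0.12  0.02  7.63] turn -0.0 F [-0.7  0.1  0.6] grip 56.6 0.0
 shift after turn -0.12 0.02 7.63
[ 0.52808832 -0.06347135  0.062     ]
[ 0.52625658 -0.06496928  0.062     ]
```

Call:
jog_arm(
  rows="-0.1 0.02 4 0 0 0 -0.3;0 0 3 0 0 0 -0.3;0 0 0.6 0 0 0 -0.3;0 0 0 0 0 0 -0.3;0 0 0 0 0 0 1",
)

```text
time: 10.78
position: [0.4542, 0.2966, 0.0232]
tool_rot: [-3.117, -0.383, -0.004]
ft_force: [0.1, 0.6, 0.4]
grip_width: 0.602
grip_force: 0.0
```

Call:
jog_arm(
  rows="0 0 0 0 0 0 1;0 0 0 0 0 0 1;0 0 0 0 0 0 1;0 0 0 0 0 0 1;0 0 0 0 0 0 1",
)

```text
time: 11.4
position: [0.453, 0.2959, 0.0215]
tool_rot: [3.118, 0.384, -0.0]
ft_force: [0.3, -1.0, -0.3]
grip_width: 0.15
grip_force: 25.0
```

Call:
jog_arm(
  rows="0 0 0 0 0 0 1;0 0 0 0 0 0 1",
)

```text
time: 11.65
position: [0.453, 0.2959, 0.0215]
tool_rot: [3.118, 0.384, -0.0]
ft_force: [-0.4, -0.3, 0.4]
grip_width: 0.152
grip_force: 25.0
```

```bash
python3 - <<'E'
from h import *
to(.5262,-.0642,.1,.245)
d=imaging.get_image('side')
to(.5262,-.0642,.1,.245)
E
```

```text
t 11.65 pos [0.453  0.2959 0.0215] yaw 0.245 tilt 0.0001 shift [-1.63 36.71 -7.85] turn -0.0 F [-0.4 -0.3  0.4] grip 13.3 25.0
 shift after turn -1.63 36.71 -7.85
t 11.7 pos [0.453  0.2959 0.0215] yaw 0.245 tilt 0.0001 shift [-1.63 36.71 -7.85] turn -0.0 F [-0.3 -0.2  0.3] grip 13.1 25.0
 shift after turn -1.63 36.71 -7.85
```

Call:
jog_arm(
  rows="0 0 -5 0 0 0 1;0 0 -3.5 0 0 0 1;-0.26 6.12 0 0 0 0 1;-0.26 6.12 0 0 0 0 1;-0.26 6.12 0 0 0 0 1",
)

```text
time: 12.32
position: [0.4902, 0.114, 0.1067]
tool_rot: [3.117, 0.384, 0.001]
ft_force: [0.9, -1.0, 0.3]
grip_width: 0.151
grip_force: 25.0
```

Call:
jog_arm(
  rows="-0.26 6.12 0 0 0 0 1;-0.26 6.12 0 0 0 0 1;-0.26 6.12 1.4 0 0 0 1;0 0 0.7 0 0 0 1;0 0 0 0 0 0 1",
)

```text
time: 12.95
position: [0.5261, -0.0632, 0.0849]
tool_rot: [-3.117, -0.383, 0.002]
ft_force: [-0.3, 0.5, -0.3]
grip_width: 0.147
grip_force: 25.0
```

Call:
jog_arm(
  rows="0 0 0 0 0 0 1;0 0 0 0 0 0 1",
)

```text
time: 13.2
position: [0.527, -0.0624, 0.0861]
tool_rot: [3.117, 0.388, 0.001]
ft_force: [0.8, 0.0, -0.5]
grip_width: 0.152
grip_force: 25.0
```

```bash
python3 - <<'E'
from h import *
to(.5267,-.0641,.0735,.245)
p=ctrl.get_state()['position']
out=[]
for n in('s5','b5'):
    d=grab({'s':'scene','b':'side'}[n[0]],n); o=w2px(d,(.52,-.067,.075)).astype(int)-[25,37]
    c=d['img'][o[1]:o[1]+75,o[0]:o[0]+50]; out.append(cv2.resize(c,None,fx=8,fy=8,interpolation=cv2.INTER_CUBIC))
    sh=np.array([0 if n=='s5' else -400,0]); print(n,o)
    g=lambda q:((w2px(d,q)-o+.5)*8-.5-sh).round(1)
    ring=lambda c,z,r:np.array([g((c[0]+r*np.cos(t),c[1]+r*np.sin(t),z)) for t in np.arange(0,6.3,.05)])
    b=p[2]-.0215
    for nm,q in(('collar',ring(p,b+.01,.012)),('foot',ring(p,b+.004,.008)),('bore if below',ring(p,.062,.010))): print(nm,q.min(0),q.max(0))
cv2.imwrite('pics/x5.png',np.hstack(out))
E
```

```text
t 13.2 pos [ 0.527  -0.0624  0.0861] yaw 0.247 tilt 0.0008 shift [-0.08  0.16  1.26] turn 0.002 F [ 0.8  0.  -0.5] grip 13.2 25.0
 shift after turn -0.08 0.16 1.26
s5 [247 151]
collar [160.7 301.6] [239.8 341.9]
foot [173.4 325.1] [226.  352.2]
bore if below [166.3 340.3] [231.8 374.3]
b5 [251 163]
collar [551.8 277.3] [621.5 319.4]
foot [562.8 298.1] [609.1 326.2]
bore if below [556.4 309.8] [614.1 345. ]
```

View pics/x5.png

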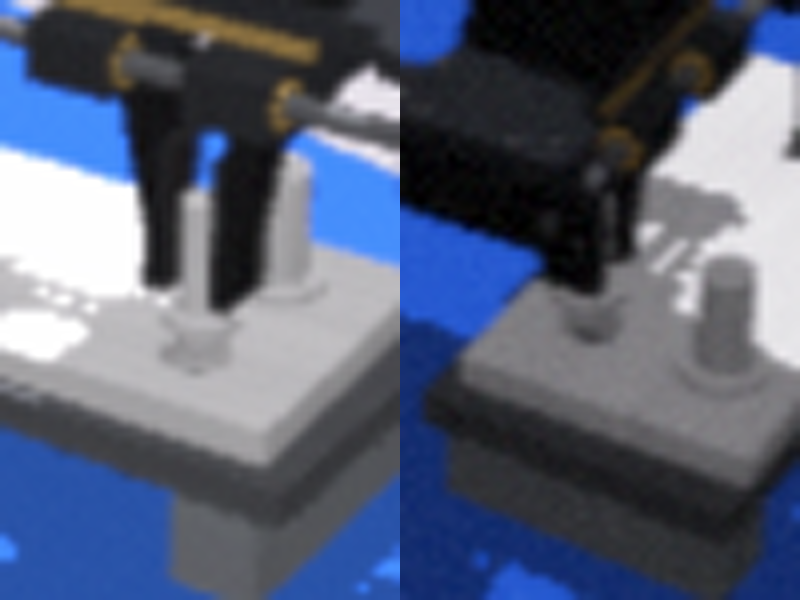

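Call:
jog_arm(
  rows="-0.08 0.14 0.3 0 0 0 1;0 0 0.2 0 0 0 1;0 0 0.2 0 0 0 1;0 0 0 0 0 0 1;0 0 0 0 0 0 1",
)

```text
time: 13.92
position: [0.5264, -0.0654, 0.0786]
tool_rot: [3.118, 0.384, -0.0]
ft_force: [-0.2, -0.0, -0.5]
grip_width: 0.15
grip_force: 25.0
```

```bash
python3 - <<'E'
from h import *
to(.5267,-.0641,.0735,.245)
E
```

```text
t 13.93 pos [ 0.5264 -0.0654  0.0786] yaw 0.245 tilt 0.0 shift [ 0.06 -0.12  0.51] turn -0.0 F [-0.2 -0.  -0.5] grip 13.0 25.0
 shift after turn 0.06 -0.12 0.51
```

Call:
jog_arm(
  rows="0.03 -0.06 0.2 0 0 0 1;0 0 0.2 0 0 0 1;0 0 0.1 0 0 0 1;0 0 0 0 0 0 1;0 0 0 0 0 0 1",
)

```text
time: 14.55
position: [0.5265, -0.0647, 0.0736]
tool_rot: [3.118, 0.384, -0.0]
ft_force: [-0.3, -0.2, -1.0]
grip_width: 0.153
grip_force: 25.0
```

Call:
jog_arm(
  rows="0 0 0 0 0 0 0;0 0 0 0 0 0 0;0 0 0 0 0 0 0;0 0 0 0 0 0 0;0 0 0 0 0 0 0",
)

```text
time: 15.18
position: [0.5265, -0.0648, 0.0736]
tool_rot: [3.118, 0.384, 0.0]
ft_force: [0.0, -0.6, 0.9]
grip_width: 0.492
grip_force: 0.0
```

Call:
jog_arm(
  rows="0 0 -3 0 0 0 0;0 0 -6 0 0 0 -0.3;0 0 -5 0 0 0 -0.3;0 0 0 0 0 0 -0.3;0 0 0 0 0 0 -0.3",
)

```text
time: 15.8
position: [0.5261, -0.0649, 0.2131]
tool_rot: [3.118, 0.383, -0.001]
ft_force: [0.1, -0.1, -1.1]
grip_width: 0.649
grip_force: 0.0
```

```bash
python3 - <<'E'
from h import *
to(.5372,-.2168,.2,.245)
for n in('scene','side','wrist'): grab(n,n[:2]+'6')
print(ctrl.get_state()['joint_positions'].round(3))
a=load('sc6')['img'][150:265,190:350]; b=load('si6')['img'][170:270,190:350]
c=np.hstack([cv2.resize(load('wr6')['img'],None,fx=.75,fy=.75)])
v=np.vstack([cv2.resize(a,None,fx=2.5,fy=2.5,interpolation=3),cv2.resize(b,None,fx=2.5,fy=2.5,interpolation=3)])
v=np.hstack([v,np.pad(c,((0,v.shape[0]-c.shape[0]),(0,0),(0,0)))]);print(v.shape);cv2.imwrite('pics/x6.png',v)
E
```

```text
t 15.8 pos [ 0.5261 -0.0649  0.2131] yaw 0.245 tilt 0.0007 shift [-2.61 15.01  1.32] turn -0.0 F [ 0.1 -0.1 -1.1] grip 56.4 0.0
 shift after turn -2.61 15.01 1.32
[ 0.886  0.144 -0.877  1.737  0.114  1.316 -1.342]
(538, 784, 3)
```

View pics/x6.png

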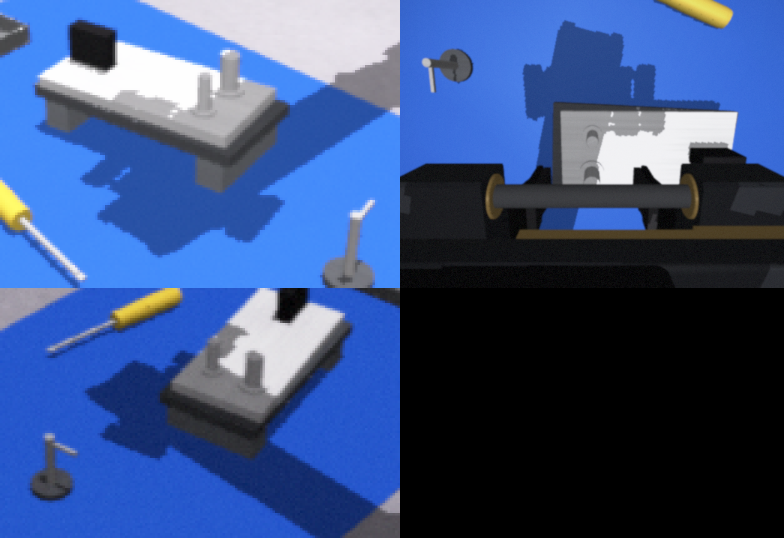

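Both collars sit flush on the plate. No picture views are left, so from here I'll measure in code. First I'll get the plate and stand yaw from the wrist image edges.

```bash
python3 - <<'E'
from h import *
d=load('wr6'); im=d['img'].astype(int); b,g,r=im[...,0],im[...,1],im[...,2]
blue=(b-r)>50; white=(r>100)&((b-r)<40); 
S=[];P=[]
for u in range(212,440,6):
    c=im[110:185,u]
    w=np.where(white[110:185,u])[0]; 
    if len(w)==0: continue
    w0=w[0]+110
    k=w0
    while k>100 and not blue[k-1,u]: k-=1
    P.append((u,w0-.5));S.append((u,k-.5))
print(P);print(S)
def fit(L,z):
    w=np.array([px2w(d,u,v,z)[:2] for u,v in L]); l=cv2.fitLine(w.astype(np.float32),cv2.DIST_HUBER,0,1e-4,1e-4).ravel()
    v=l[:2]*np.sign(l[1]); n=np.array([-v[1],v[0]]); print('dir yaw from +y',np.arctan2(-v[0],v[1]),'pt',l[2:],'res',np.std((w-l[2:])@n))
    return v,l[2:]
fit(P,.062);fit(S,.05)
# front edges, rows
F=[];E=[]
for v in range(165,205,4):
    row=np.where(white[v,180:300])[0]
    if len(row)==0: continue
    u=row[0]+180;k=u
    while k>150 and not blue[v,k-1]: k-=1
    F.append((u-.5,v));E.append((k-.5,v))
print(F,E)
for L,z in((F,.062),(E,.05)):
    print(np.array([px2w(d,u,v,z)[:2] for u,v in L]).round(4)[[0,-1]])
E
```

```text
[(218, np.float64(147.5)), (224, np.float64(147.5)), (230, np.float64(147.5)), (236, np.float64(147.5)), (242, np.float64(147.5)), (248, np.float64(147.5)), (254, np.float64(147.5)), (260, np.float64(147.5)), (266, np.float64(147.5)), (272, np.float64(147.5)), (278, np.float64(147.5)), (284, np.float64(147.5)), (290, np.float64(147.5)), (296, np.float64(147.5)), (302, np.float64(147.5)), (308, np.float64(147.5)), (314, np.float64(147.5)), (320, np.float64(147.5)), (326, np.float64(147.5)), (332, np.float64(147.5)), (338, np.float64(147.5)), (344, np.float64(147.5)), (350, np.float64(147.5)), (356, np.float64(147.5)), (362, np.float64(147.5)), (368, np.float64(147.5)), (374, np.float64(147.5)), (380, np.float64(147.5)), (386, np.float64(147.5)), (392, np.float64(147.5)), (398, np.float64(147.5)), (404, np.float64(147.5)), (410, np.float64(147.5)), (416, np.float64(147.5)), (422, np.float64(148.5)), (428, np.float64(148.5)), (434, np.float64(148.5))]
[(218, np.float64(135.5)), (224, np.float64(136.5)), (230, np.float64(136.5)), (236, np.float64(136.5)), (242, np.float64(137.5)), (248, 
[... 889 characters left out ...]
025450540087673966
dir yaw from +y 0.19322892 pt [ 0.5750876  -0.12271594] res 0.0003136167801016189
[(np.float64(213.5), 165), (np.float64(213.5), 169), (np.float64(213.5), 173), (np.float64(214.5), 177), (np.float64(214.5), 181), (np.float64(214.5), 185), (np.float64(214.5), 189), (np.float64(214.5), 193), (np.float64(214.5), 197), (np.float64(214.5), 201)] [(np.float64(203.5), 165), (np.float64(203.5), 169), (np.float64(203.5), 173), (np.float64(203.5), 177), (np.float64(203.5), 181), (np.float64(203.5), 185), (np.float64(203.5), 189), (np.float64(203.5), 193), (np.float64(203.5), 197), (np.float64(203.5), 201)]
[[ 0.5287 -0.0231]
 [ 0.4943 -0.0315]]
[[ 0.524  -0.0125]
 [ 0.4879 -0.0201]]
```

```bash
python3 - <<'E'
from h import *
for n,(u0,u1,v0,v1) in(('wr6',(28,62,108,132)),('w1',(303,322,205,248))):
    d=load(n); im=d['img'].astype(int); m=(im[...,0]-im[...,2])<60
    print(n,u0,v0); print('\n'.join(str(v)+' '+''.join('#' if m[v,u] else '.' for u in range(u0,u1)) for v in range(v0,v1)))
    print(w2px(d,(.5313,.1367,.062)), d['origin'])
E
```

```text
wr6 28 108
108 ............#######...............
109 ............#######...............
110 ............#######...............
111 ............#######...............
112 ............#######...............
113 .............######...............
114 .............######...............
115 .............######...............
116 .............######...............
117 .............######...............
118 .............#######..............
119 .............#######..............
120 .............#######..............
121 .............#######..............
122 ..............#####...............
123 ..................................
124 ..................................
125 ..................................
126 ..................................
127 ..................................
128 ..................................
129 ..................................
130 ..................................
131 ..................................
[ 43.43217367 120.53585167] [ 0.59082451 -0.04892502  0.37446024]
w1 303 205
205 ##################.
206 ##################.
207 ##################.
208 
[... 318 characters left out ...]
..#####......
222 ........#####......
223 ........#####......
224 ........#####......
225 ........#####......
226 ........#####......
227 ........#####......
228 ........#####......
229 .......######......
230 .......#####.......
231 .......#####.......
232 .......#####.......
233 .......#####.......
234 .......#####.......
235 .......#####.......
236 .......#####.......
237 .......#####.......
238 .......#####.......
239 .......####........
240 ...................
241 ...................
242 ...................
243 ...................
244 ...................
245 ...................
246 ###################
247 ###################
[310.68575325 236.84544018] [0.64385945 0.22196523 0.38329667]
```

Call:
jog_arm(
  rows="0 0 0 0 0 -0.1745 -1;0 0 0 0 0 -0.1745 -1;0 0 0 0 0 -0.1745 -1;0 0 0 0 0 -0.1745 -1;0 0 0 0 0 -0.1745 -1",
)

```text
time: 16.58
position: [0.5258, -0.0646, 0.2124]
tool_rot: [-2.657, -1.672, 0.002]
ft_force: [-1.0, -0.3, 0.0]
grip_width: 0.991
grip_force: 0.0
```

Call:
jog_arm(
  rows="0 0 0 0 0 -0.1745 -1;0 0 0 0 0 -0.1745 -1;0 0 0 0 0 -0.1745 -1;0 0 0 0 0 -0.1745 -1;0 0 0 0 0 0 -1",
)

```text
time: 17.2
position: [0.5259, -0.0646, 0.2126]
tool_rot: [-1.935, -2.473, 0.0]
ft_force: [-0.4, -1.1, -0.9]
grip_width: 0.999
grip_force: 0.0
```

```bash
python3 - <<'E'
from h import *
grab('wrist','w7')
to(.5372,-.2163,.068,1.815)
d=load('w7'); im=d['img'].astype(int); m=(im[...,0]-im[...,2])<60
u,v=w2px(d,(.5313,.1367,.062)).round().astype(int); print(u,v,d['origin'])
if 0<u<512 and 0<v<384: print('\n'.join(str(y)+' '+''.join('#' if m[y,x] else '.' for x in range(u-20,u+20)) for y in range(max(v-14,0),v+14)))
print(ctrl.get_state()['joint_positions'].round(2))
E
```

```text
t 17.25 pos [ 0.526  -0.0647  0.2127] yaw 1.812 tilt 0.0016 shift [-15.    -2.52  14.46] turn -0.003 F [ 0.2 -0.3  0.4] grip 87.1 0.0
 shift after turn -15.0 -2.56 14.46
322 -54 [ 5.09869884e-01 -2.35288667e-05  3.75187790e-01]
[ 1.03  0.18 -1.05  1.73  0.16  1.32  0.19]
```

```bash
python3 - <<'E'
from h import *
nd=np.array([-.195,.981])
for n,u,v in(('wr6',44.2,122.3),('w1',311.5,239.3)):
    p=px2w(load(n),u,v,.062);print(n,p.round(4),'s',p[:2]@nd)
p=px2w(load('wr6'),213.9,181,.062);print('front',p,p[:2]@nd)
# pointer post/bar yaw in wr6: bar top centre col at row108 vs 122
a=px2w(load('wr6'),43.0,108.5,.062);b=px2w(load('wr6'),44.3,121.5,.062);print('bar yaw',np.arctan2(*(a-b)[[1,0]]))
a=px2w(load('w1'),314,215,.062);b=px2w(load('w1'),311.6,238,.062);print('bar yaw',np.arctan2(*(a-b)[[1,0]]))
E
```

```text
wr6 [0.5299 0.1359 0.062 ] s 0.029970756903883105
w1 [0.5289 0.1351 0.062 ] s 0.02940887079628646
front [ 0.51365141 -0.02671915  0.062     ] -0.12637351095370794
bar yaw 0.18838571121948905
bar yaw 0.19352662282328775
```

Call:
jog_arm(
  rows="-5 -0.85 0 0 0 -0.003 -1;-5 -0.85 0 0 0 0 -1;-5 -0.85 0 0 0 0 -1;0 0 4 0 0 0 -1;0 0 0 0 0 0 -1",
)

```text
time: 17.88
position: [0.536, -0.2161, 0.1705]
tool_rot: [-1.93, -2.47, 0.001]
ft_force: [-0.0, 0.9, 1.4]
grip_width: 0.999
grip_force: 0.0
```

```bash
python3 - <<'E'
from h import *
imaging.get_image('side');to(.5372,-.2163,.068,1.815)
d=grab('wrist','w8'); print(w2px(d,(.5372,-.2163,.104)))
E
```

```text
t 17.93 pos [ 0.5375 -0.2155  0.1726] yaw 1.817 tilt 0.0033 shift [-0.1  -0.03 10.46] turn 0.002 F [0.2 1.1 0.4] grip 86.8 0.0
 shift after turn -0.1 -0.03 10.46
[255.91058898 203.90319125]
```

Call:
jog_arm(
  rows="-0.05 0 4 0 0 0 -1;0 0 4 0 0 0 -1;0 0 2.3 0 0 0 -1;0 0 0 0 0 0 -1;0 0 0 0 0 0 -1",
)

```text
time: 18.6
position: [0.5401, -0.2167, 0.0728]
tool_rot: [1.928, 2.477, 0.001]
ft_force: [0.1, 0.6, -0.4]
grip_width: 0.995
grip_force: 0.0
```

```bash
python3 - <<'E'
from h import *
imaging.get_image('side');to(.5372,-.2163,.068,1.815)
E
```

```text
t 18.65 pos [ 0.5401 -0.217   0.0728] yaw 1.819 tilt 0.0034 shift [ 0.14 -0.27  0.48] turn 0.004 F [ 0.  -0.1 -0.1] grip 86.9 0.0
 shift after turn 0.14 -0.27 0.48
```

Call:
jog_arm(
  rows="0.1 -0.2 0.4 0 0 0 -1;0 0 0 0 0 0 -1;0 0 0 0 0 0 -1",
)

```text
time: 19.02
position: [0.5363, -0.2166, 0.0668]
tool_rot: [1.93, 2.478, -0.0]
ft_force: [0.3, 0.0, -0.3]
grip_width: 0.999
grip_force: 0.0
```

```bash
python3 - <<'E'
from h import *
imaging.get_image('side');to(.5372,-.2163,.068,1.815);print(R.from_rotvec(ctrl.get_state()['tool_rot']).as_matrix()[2].round(4))
E
```

```text
t 19.07 pos [ 0.5364 -0.2165  0.0668] yaw 1.818 tilt 0.0004 shift [ 0.    0.08 -0.12] turn 0.003 F [ 0.3 -0.5 -0.3] grip 87.2 0.0
 shift after turn 0.0 0.08 -0.12
[-3.e-04  1.e-04 -1.e+00]
```

Call:
jog_arm(
  rows="0 0.07 0 0 0 0 1;0 0 0 0 0 0 1;0 0 0 0 0 0 1;0 0 0 0 0 0 1;0 0 0 0 0 0 1",
  force=20,
)

```text
time: 19.7
position: [0.537, -0.2162, 0.0666]
tool_rot: [1.93, 2.479, -0.0]
ft_force: [0.3, -0.1, 0.4]
grip_width: 0.52
grip_force: 0.0
```

Call:
jog_arm(
  rows="0 0 0 0 0 0 1;0 0 0 0 0 0 1;0 0 0 0 0 0 1;0 0 0 0 0 0 1;0 0 0 0 0 0 1",
)

```text
time: 20.32
position: [0.5369, -0.2163, 0.0666]
tool_rot: [-1.93, -2.478, 0.0]
ft_force: [0.1, 1.0, 0.7]
grip_width: 0.226
grip_force: 20.0
```

Call:
jog_arm(
  rows="0 0 0 0 0 0 1;0 0 0.05 0 0 0 1;0 0 0 0 0 0 1",
  force=55,
)

```text
time: 20.7
position: [0.537, -0.2163, 0.0666]
tool_rot: [1.93, 2.479, -0.001]
ft_force: [-3.5, 0.2, 5.0]
grip_width: 0.226
grip_force: 55.0
```

```bash
python3 - <<'E'
from h import *
d=grab('side','b9');to(.5372,-.2163,.067,1.764);print(ctrl.get_state()['torque'].round(2),R.from_rotvec(ctrl.get_state()['tool_rot']).as_matrix()[2].round(4))
E
```

```text
t 20.75 pos [ 0.537  -0.2163  0.0666] yaw 1.818 tilt 0.0005 shift [-0.01  0.02 -0.04] turn 0.054 F [-2.2  0.9  5.9] grip 19.8 55.0
 shift after turn -0.0 0.02 -0.04
[ 0.11  0.41 -0.09] [-3.e-04 -3.e-04 -1.e+00]
```

Call:
jog_arm(
  rows="0 -0.16 0 0 0 0.018 1;0 -0.16 0 0 0 0.018 1;0 -0.15 0 0 0 0.016 1;0 0 0 0 0 0 1;0 0 0 0 0 0 1",
)

```text
time: 21.38
position: [0.533, -0.2175, 0.0666]
tool_rot: [1.994, 2.426, 0.001]
ft_force: [1.0, 0.1, 4.9]
grip_width: 0.227
grip_force: 55.0
```

```bash
python3 - <<'E'
from h import *
d=grab('scene','s10');to(.4808*.9814+.1918*.158,.4808*.1918-.9814*.158,.0666,1.764);print(ctrl.get_state()['torque'].round(2),R.from_rotvec(ctrl.get_state()['tool_rot']).as_matrix()[2].round(4))
E
```

```text
t 21.43 pos [ 0.533  -0.2175  0.0666] yaw 1.766 tilt 0.0013 shift [ 1.577e+01 -3.000e-02 -1.000e-02] turn 0.002 F [1.5 0.6 5.5] grip 19.7 55.0
 shift after turn 15.77 -0.06 -0.01
[-0.   -0.22  0.02] [-7.0e-04  1.1e-03 -1.0e+00]
```

Call:
jog_arm(
  rows="1 0 0.03 0 0 0 1;1.5 0 0 0 0 0 1;1.5 0 0 0 0 0 1;1.5 0 0 0 0 0 1;1 0 0 0 0 0 1",
)

```text
time: 22.05
position: [0.5203, -0.1559, 0.0666]
tool_rot: [1.994, 2.423, -0.003]
ft_force: [1.5, -6.0, 6.5]
grip_width: 0.228
grip_force: 55.0
```

Call:
jog_arm(
  rows="0 0 0 0 0 0 1",
)

```text
time: 22.18
position: [0.5201, -0.1543, 0.0666]
tool_rot: [1.994, 2.426, -0.002]
ft_force: [-0.4, -0.7, 7.7]
grip_width: 0.229
grip_force: 55.0
```

```bash
python3 - <<'E'
from h import *
d=grab('scene','s11');to(.4808*.9814+.1918*.158,.4808*.1918-.9814*.158,.0666,1.764);print(ctrl.get_state()['torque'].round(2),R.from_rotvec(ctrl.get_state()['tool_rot']).as_matrix()[2].round(4))
E
```

```text
t 22.23 pos [ 0.52   -0.1543  0.0665] yaw 1.766 tilt 0.0016 shift [ 9.32  0.02 -0.02] turn 0.002 F [-1.8 -1.4  8.2] grip 19.8 55.0
 shift after turn 9.32 0.0 -0.02
[-0.09  0.13  0.05] [-1.6e-03  2.0e-04 -1.0e+00]
```

Call:
jog_arm(
  rows="1.5 0 0 0 0 0 1;1.8 0 0.03 0 0 0 1;1.8 0 0 0 0 0 1;1.8 0 0.03 0 0 0 1;1.2 0 0 0 0 0 1",
)

```text
time: 22.85
position: [0.5055, -0.0771, 0.0666]
tool_rot: [1.993, 2.422, -0.003]
ft_force: [1.5, -8.0, 11.1]
grip_width: 0.223
grip_force: 55.0
```

Call:
jog_arm(
  rows="0 0 0 0 0 0 1;0 0 0 0 0 0 1",
)

```text
time: 23.1
position: [0.5052, -0.0752, 0.0665]
tool_rot: [1.993, 2.425, -0.001]
ft_force: [-0.5, -1.4, 11.9]
grip_width: 0.224
grip_force: 55.0
```

```bash
python3 - <<'E'
from h import *
d=grab('scene','s12');grab('side','b12');to(.4808*.9814+.1918*.158,.4808*.1918-.9814*.158,.0666,1.764);print(ctrl.get_state()['torque'].round(2),R.from_rotvec(ctrl.get_state()['tool_rot']).as_matrix()[2].round(4))
p=ctrl.get_state()['position']; e=np.array([-.1918,.9814,0]);n=np.array([.9814,.1918,0])
# compare predicted front corner & tip in images as ascii
for k in('s12','b12'):
    d=load(k);im=d['img'].astype(int)
    fr=[p+.1898*e+a*n for a in(.055,-.055)]
    q=[w2px(d,(*f[:2],.062)) for f in fr]; t=w2px(d,(.5302,.1359,.062)); print(k,'pred corners',np.round(q,1),'tip',t.round(1))
    m=(im[...,0]-im[...,2])<45
    u,v=((q[0]+t)/2).round().astype(int)
    print(u-24,v-14);print('\n'.join(f'{y} '+''.join(('#' if im[y,x,2]>120 else '+') if m[y,x] else '.' for x in range(u-24,u+24)) for y in range(v-14,v+14)))
E
```

```text
t 23.2 pos [ 0.5052 -0.0751  0.0666] yaw 1.765 tilt 0.0027 shift [ 1.27 -0.06 -0.01] turn 0.001 F [-0.6 -2.  11.9] grip 19.5 55.0
 shift after turn 1.27 -0.06 -0.01
[-0.26  0.16  0.16] [-0.0022  0.0014 -1.    ]
s12 pred corners [[334.8 226.3]
 [353.9 203.9]] tip [338.3 230.6]
313 214
214 ###################################.............
215 ##################################..............
216 #################################...............
217 ################################................
218 ################################................
219 ###############################.................
220 ##############################..................
221 #############################...................
222 ############################....................
223 .##########################.....................
224 ....#######################.....................
225 .......###################......................
226 ..........###############.......................
227 ............############........................
228 ...............########+........................
229 ................
[... 1526 characters left out ...]
###########
237 ..........+++...............+++#################
238 ..........++.................++++###############
239 ..........+++..................++++#############
240 ..........+++...................++++++##########
241 ..........+++.....................++++++########
242 .........+++++......................++++++######
243 ........+++++++++.....................++++++####
244 ......++++++++++++......................++++++##
245 .....++++++++++++++........................+++++
246 ....+++++++++++++++.........................++++
247 ....+++++++++++++++...........................++
248 ....++++++++++++++++............................
249 ....+++++++++++++++.............................
```

```bash
python3 - <<'E'
from h import *
e=np.array([-.1918,.9814]);n=np.array([.9814,.1918])
d=load('b12')
for nm,u,v in(('corner',227.3,235.3),('tip',219.7,235.8),('tip2',219.7,236.3)):
    p=px2w(d,u,v,.062)[:2];print(nm,p.round(4),'s',round(p@e,4),'c',round(p@n,4))
d=load('s12')
for nm,u,v in(('tip',339.3,229.9),('tip2',338.6,230.3)):
    p=px2w(d,u,v,.062)[:2];print('sc',nm,p.round(4),'s',round(p@e,4),'c',round(p@n,4))
for y in range(212,230,2): print(y,328,d['img'][y,328:350,1])
p=np.array([.5052,-.0751]);print('TCP s',p@e,'c',p@n,'front',p@e+.1898)
for z in(.062,.05): print(z,[w2px(d,(*(p+.1898*e+a*n),z)).round(1) for a in(-.055,.055)])
E
```

```text
corner [0.5212 0.1198] s 0.0176 c 0.5344
tip [0.5334 0.1347] s 0.0299 c 0.5493
tip2 [0.532 0.136] s 0.0314 c 0.5482
sc tip [0.5265 0.136 ] s 0.0324 c 0.5428
sc tip2 [0.5288 0.1357] s 0.0318 c 0.545
212 328 [253 254 254 254 254 254 254 254 254 254 254 254 254 254 254 254 254 254
 251 221 154 137]
214 328 [252 245 253 254 254 254 254 254 254 254 254 254 254 254 254 254 253 240
 164 137 137 138]
216 328 [224 252 253 254 254 254 254 254 254 254 254 254 254 254 254 250 196 143
 138 138 139 141]
218 328 [254 253 253 254 254 254 254 254 253 253 254 254 253 251 221 152 138 138
 140 139 140 140]
220 328 [254 254 254 254 254 254 254 254 254 254 254 252 221 155 136 138 140 140
 139 140 140 140]
222 328 [254 254 254 254 254 254 254 254 254 253 240 167 138 135 137 138 140 140
 139 139 138 139]
224 328 [190 224 248 253 254 254 254 254 251 202 147 128 106  91 104 132 134 134
 138 139 139 139]
226 328 [156 155 157 162 171 185 214 218 158 129 106  86  81  79  81  83  82  85
  90  92 103 131]
228 328 [137 151 152 156 157 158 155 139 123  90  82  83  80  81  81  83  80  82
  82  85 102 132]
TCP s -0.17060050000000002 c 0.4813991 front 0.01919949999999998
0.062 [array([353.9, 203.9]), array([334.8, 226.4])]
0.05 [array([353.2, 208.1]), array([334.2, 230.8])]
```

```bash
python3 - <<'E'
from h import *
d=load('s12')
for y in (208,212,216,220,224,226): print(y,334,[tuple(int(c) for c in q) for q in d['img'][y,334:350]])
# grayscale top edge check in side view: top-face front edge line, brightness threshold
d=load('b12'); e=np.array([-.1918,.9814])
for x in range(230,262,6):
    col=d['img'][225:262,x,2].astype(int); g=np.diff(col); k=np.argmin(g); v=225+k+.5
    b=[225+j for j in range(37)]
    print(x,v,g[k],(px2w(d,x,v,.062)[:2]@e).round(4), col[k-2:k+4])
E
```

```text
208 334 [(248, 247, 248), (248, 247, 248), (249, 248, 249), (253, 252, 253), (253, 253, 253), (254, 253, 253), (254, 254, 254), (254, 254, 254), (254, 254, 254), (254, 254, 254), (254, 254, 254), (254, 254, 254), (254, 254, 254), (254, 254, 254), (254, 254, 254), (254, 253, 253)]
212 334 [(254, 254, 254), (254, 254, 254), (254, 254, 254), (254, 254, 254), (254, 254, 254), (254, 254, 254), (254, 254, 254), (254, 254, 254), (254, 254, 254), (254, 254, 254), (254, 254, 254), (254, 254, 254), (252, 251, 251), (224, 221, 222), (161, 154, 154), (171, 137, 129)]
216 334 [(254, 254, 254), (254, 254, 254), (254, 254, 254), (254, 254, 254), (254, 254, 254), (254, 254, 254), (254, 254, 254), (254, 254, 254), (254, 254, 254), (251, 250, 250), (200, 196, 198), (153, 143, 143), (185, 138, 125), (238, 138, 89), (250, 139, 70), (250, 141, 70)]
220 334 [(254, 254, 254), (254, 254, 254), (254, 254, 254), (254, 254, 254), (254, 254, 254), (252, 252, 252), (224, 221, 223), (159, 155, 155), (158, 136, 130), (213, 138, 109), (247, 140, 78), (250, 140, 70), (250, 139, 69), (250, 140, 70), (250, 140, 69), (250, 140, 70)]
224 334 [(254, 254, 254), (254, 254, 254), (251, 251, 251), (205, 202, 204), (150, 147, 147), (142, 128, 122), (156, 106, 88), (178, 91, 51), (212, 104, 53), (246, 132, 65), (248, 134, 66), (248, 134, 66), (250, 138, 68), (250, 139, 69), (250, 139, 69), (250, 139, 68)]
226 334 [(218, 214, 216), (220, 218, 219), (161, 158, 159), (142, 129, 126), (153, 106, 88), (163, 86, 52), (164, 81, 39), (164, 79, 39), (165, 81, 41), (166, 83, 41), (167, 82, 42), (170, 85, 42), (183, 90, 45), (187, 92, 45), (211, 103, 51), (246, 131, 65)]
230 236.5 -70 0.0175 [229 229 206 136  98  94]
236 239.5 -74 0.0184 [227 225 194 120  94  89]
242 242.5 -62 0.0193 [229 226 173 111  92  79]
248 244.5 -72 0.0171 [230 228 205 133  97  95]
254 247.5 -81 0.0179 [230 227 210 129  98  91]
260 227.5 -87 -0.0545 [230 227 211 124  97 100]
```

Call:
jog_arm(
  rows="0.6 0 0.02 0 0.002 0 1;0.45 0 0 0 0 0 1;0.2 0 0 0 0 0 1;0 0 0 0 0 0 1;0 0 0 0 0 0 1",
)

```text
time: 23.82
position: [0.5034, -0.0656, 0.0666]
tool_rot: [1.994, 2.422, -0.001]
ft_force: [0.7, -6.7, 11.9]
grip_width: 0.225
grip_force: 55.0
```

```bash
python3 - <<'E'
from h import *
d=grab('scene','s13');grab('side','b13')
for i in range(4): imaging.get_image('side')
to(.4808*.9814+.1918*.158,.4808*.1918-.9814*.158,.0666,1.764);print(R.from_rotvec(ctrl.get_state()['tool_rot']).as_matrix()[2].round(4))
e=np.array([-.1918,.9814]);p=ctrl.get_state()['position'][:2];print('front kin',p@e+.1898)
d=load('b13')
for x in range(226,254,5):
    col=d['img'][228:265,x,2].astype(int); g=np.diff(col); k=np.argmin(g); f=(col[k-1:k+3]); print(x,228+k+.5,(px2w(d,x,228+k+.5,.062)[:2]@e).round(4))
E
```

```text
t 24.12 pos [ 0.5034 -0.0656  0.0666] yaw 1.764 tilt 0.0043 shift [ 0.3  -0.07 -0.  ] turn -0.0 F [ 1.7 -5.7 12.3] grip 19.4 55.0
 shift after turn 0.3 -0.07 -0.0
[-0.0037  0.0022 -1.    ]
front kin 0.02884786379745735
226 238.5 0.0293
231 240.5 0.0284
236 242.5 0.0276
241 244.5 0.0267
246 247.5 0.0289
251 249.5 0.0281
```

Call:
jog_arm(
  rows="0.15 0 0 0 0.003 0 1;0.15 0 0 0 0 0 1;0 0 0 0 0 0 1;0 0 0 0 0 0 1;0 0 0 0 0 0 1",
)

```text
time: 24.75
position: [0.5028, -0.0629, 0.0666]
tool_rot: [1.996, 2.424, 0.002]
ft_force: [1.5, -7.3, 11.8]
grip_width: 0.227
grip_force: 55.0
```

```bash
cat > m.py <<'E'
from h import *
d=grab('scene','s14');grab('side','b14')
to(.4808*.9814+.1918*.158,.4808*.1918-.9814*.158,.0666,1.764);print(R.from_rotvec(ctrl.get_state()['tool_rot']).as_matrix()[2].round(4),ctrl.get_state()['torque'].round(2))
e=np.array([-.1918,.9814]);p=ctrl.get_state()['position'][:2];print('front kin',p@e+.1898)
d=load('b14');L=[]
for x in range(226,254,3):
    col=d['img'][228:265,x,2].astype(int); k=np.argmin(np.diff(col)); L.append(px2w(d,x,228+k+.5,.062)[:2]@e)
print('side front',np.median(L))
d=load('s14');L=[]
for y in range(208,226,2):
    r=d['img'][y,325:365,2].astype(int); x=325+np.where(r>200)[0][-1]+.5; L.append(px2w(d,x,y,.062)[:2]@e)
print('scene front',np.median(L))
E
python3 m.py
```

```text
t 24.85 pos [ 0.5029 -0.0629  0.0666] yaw 1.764 tilt 0.0024 shift [ 0.02 -0.07 -0.  ] turn -0.0 F [ 2.  -7.  10.4] grip 19.7 55.0
 shift after turn 0.02 -0.07 -0.0
[-0.001   0.0021 -1.    ] [-1.54 -0.13  0.03]
front kin 0.03163132386995421
side front 0.03071794192491499
scene front 0.03206064523239823
```

```bash
python3 -c "
from h import *
print(ticket.close_job())"
```

```text
the job is handed in; nothing more can be done
None
```

The job is handed in: both pins are seated, and the plate is held down level on the stand, its front edge within about 1 mm of the pointer tip and about 11 mm clear of it. I confirmed the pins in pictures before the slide and checked the final plate position by measurement only.

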